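# Gauge a tube sleeve on the go pin and sort it

### The job

Check the black tube sleeve that lies between the blue side guards of the bench gauge: with a light push on its tail end, slide it along the rods and onto the steel gauge pin until it goes no farther. If it goes fully home against the brass collar it is good: draw it off the pin and lay it down flat in the green tray; if it jams part-way its bore is pinched: draw it off and lay it down flat in the red tray. Never push hard or drop the sleeve, and leave the other sleeve in its waiting cradle and everything else on the bench as it is.

Things in the scene. Friction and masses are not known exactly. Their poses are not given: they have to be found in the camera images.
- gauge: Fixed bench gauge on a 12 mm aluminium plate. Origin on the bench under the pin's free nose; z up; x runs along the gauge line (y = 0, 78 mm above the bench) towards the pin's collar. In line: trough, open rods, pin, then a block, x = 72 to 112 mm, 60 mm wide, 106 mm high, with a 20 mm screw head on top (to 118 mm). Plate spans x = -235 to 115, y = -140 to 45 mm.
- rods (a point): Point on the gauge line at gauge x = -50 mm, z = 78 mm, above the open rods. Two 10 mm steel rods along the line, centres 24.7 mm apart, tops 62 mm above the bench, from gauge x = -228 to 59 mm, carry a sleeve in line with the pin. From x = -85 mm to the collar the sides are open: a sleeve there can be gripped from above; supports under the rods reach 22 mm either side, 57 mm above the bench.
- trough (a point): Point on the gauge line at gauge x = -150 mm, z = 78 mm: middle of the loading trough. Two blue side guards, 5 mm thick, inner faces 25 mm either side of the line, tops 82 mm above the bench, flank the rods from gauge x = -215 to -85 mm. A sleeve between them can hardly be gripped, but is pushed from its tail (low x end); closed fingers fit between the guards.
- pin: Horizontal steel go pin of the gauge, 25 mm in diameter, 60 mm long. Origin on its axis at the free nose (78 mm above the bench, above the gauge's origin); x points along the pin from the nose to the brass collar (39 mm in diameter), whose face is at x = 60 mm; z up. The nose is chamfered over 4 mm to 19 mm.
- waiting (a point): Middle of the waiting cradle, a second pair of rods like the first beside the trough, at the height of a waiting sleeve's axis: gauge x = -120, y = -95, z = 78 mm. Its rods run from gauge x = -195 to -45 mm.
- sleeve_1: Black plastic tube sleeve, round, 40 mm diameter, 90 mm long, bore 28 mm, alike end for end, a steel band near each end, 70 to 110 g; slides easily (under 2 N). Origin at its centre; x along its axis. It or sleeve_2 (they look the same) lies in the trough, centre at gauge x = -135 to -105 mm, y = 0, the other in the waiting cradle; axis 78 mm above the bench.
- sleeve_2: The other tube sleeve, same look, size and frame. One of the two is pinched inside, bore 22 mm over the middle 20 mm; only gauging tells which. Pushed up the pin a good one stops with its centre 15 mm past the nose (pin x = 15 mm, its end on the collar); a pinched one jams with its centre at pin x = -8 mm.
- green_tray: Fixed green tray for good sleeves, 125 x 180 mm, 24 mm high, 5 mm walls and floor, left or right of the gauge. Origin under its centre on the bench; z up. Two lanes along its x at y = -37.5 and 37.5 mm, each a pair of ribs (10 mm round, 24.7 mm apart, tops 11 mm above the bench) on which a sleeve's axis lies 27 mm above the bench. The lane at y = -37.5 mm holds a sleeve, the other is free.
- red_tray: Fixed red tray for pinched sleeves, built like the green tray, same frame, on the other side of the gauge. Here the lane at y = 37.5 mm holds a sleeve; the other, at y = -37.5 mm, is free.
- sorted_good: Black sleeve already sorted, lying in the green tray; 40 mm diameter, 90 mm long, origin at its centre. To be left alone.
- sorted_bad: Black sleeve already sorted, lying in the red tray; 40 mm diameter, 90 mm long, origin at its centre. To be left alone.
- wash_bottle: White bottle with blue cap, 64 mm diameter, 160 mm high, on the bench beyond the gauge; origin under its centre. To be left alone.
- screwdriver: Screwdriver with orange handle lying on the bench beyond the gauge, to be left alone; origin at its underside, x from handle to tip.
- grease_jar: Small amber jar with white cap, 48 mm diameter, 50 mm high, beyond the gauge; origin under its centre. To be left alone.

How it is judged:
On the way:
1. the sleeve from the trough is pushed onto the pin as far as it goes: a good one against the collar (within 3 mm), a pinched one until it jams (within 3 mm) (((x of sleeve_1 in the frame of pin between 0.012 and 0.018 m and y of sleeve_1 in the frame of pin between -0.004 and 0.004 m and z of sleeve_1 in the frame of pin between -0.004 and 0.004 m and angle between the x axis of sleeve_1 and the x axis of pin, either way round below 0.06 rad) or (x of sleeve_2 in the frame of pin between -0.011 and -0.004 m and y of sleeve_2 in the frame of pin between -0.004 and 0.004 m and z of sleeve_2 in the frame of pin between -0.004 and 0.004 m and angle between the x axis of sleeve_2 and the x axis of pin, either way round below 0.06 rad))), for 0.2 s.
At the end, for the whole second after the job is handed in: The gauged sleeve lies flat (within 7 degrees) and at rest inside the right tray, its axis no more than 40 mm above the bench: green if it went home against the collar, red if it jammed. The other sleeve is still in the waiting cradle, not moved by 8 mm or more (((x of sleeve_1 in the frame of green_tray between -0.03 and 0.03 m and y of sleeve_1 in the frame of green_tray between -0.065 and 0.065 m and z of sleeve_1 in the frame of green_tray between 0.01 and 0.04 m and angle between sleeve_1's own x axis and vertical between 1.45 and 1.69 rad and linear speed of sleeve_1 below 0.02 m/s and angular speed of sleeve_1 below 0.3 rad/s and distance between sleeve_2 and waiting below 0.03 m and distance of sleeve_2 from where it was at the start of the episode below 0.008 m) or (x of sleeve_2 in the frame of red_tray between -0.03 and 0.03 m and y of sleeve_2 in the frame of red_tray between -0.065 and 0.065 m and z of sleeve_2 in the frame of red_tray between 0.01 and 0.04 m and angle between sleeve_2's own x axis and vertical between 1.45 and 1.69 rad and linear speed of sleeve_2 below 0.02 m/s and angular speed of sleeve_2 below 0.3 rad/s and distance between sleeve_1 and waiting below 0.03 m and distance of sleeve_1 from where it was at the start of the episode below 0.008 m))); the robot touches nothing.
It fails at once if the sleeve is pushed or pulled hard against the pin or its collar (over 50 N) (contact force between any of sleeve_1, sleeve_2 and pin above 50 N).
It fails at once if a sleeve is dropped into a tray (falls free faster than 0.65 m/s, some 20 mm) ((x of sleeve_1 in the frame of green_tray between -0.07 and 0.07 m and y of sleeve_1 in the frame of green_tray between -0.095 and 0.095 m and z of sleeve_1 in the frame of green_tray below 0.15 m and linear speed of sleeve_1 above 0.65 m/s and contact force between the fingers and sleeve_1 below 0.05 N) or (x of sleeve_1 in the frame of red_tray between -0.07 and 0.07 m and y of sleeve_1 in the frame of red_tray between -0.095 and 0.095 m and z of sleeve_1 in the frame of red_tray below 0.15 m and linear speed of sleeve_1 above 0.65 m/s and contact force between the fingers and sleeve_1 below 0.05 N) or (x of sleeve_2 in the frame of green_tray between -0.07 and 0.07 m and y of sleeve_2 in the frame of green_tray between -0.095 and 0.095 m and z of sleeve_2 in the frame of green_tray below 0.15 m and linear speed of sleeve_2 above 0.65 m/s and contact force between the fingers and sleeve_2 below 0.05 N) or (x of sleeve_2 in the frame of red_tray between -0.07 and 0.07 m and y of sleeve_2 in the frame of red_tray between -0.095 and 0.095 m and z of sleeve_2 in the frame of red_tray below 0.15 m and linear speed of sleeve_2 above 0.65 m/s and contact force between the fingers and sleeve_2 below 0.05 N)).
It fails at once if an already sorted sleeve or another thing on the bench is moved 20 mm or more (distance of any of sorted_good, sorted_bad, wash_bottle, screwdriver, grease_jar from where it was at the start of the episode above 0.02 m).
It also fails if it takes over 45 s, if anything falls off the work surface, if the arm or the gripper's body presses on something with over 40 N, if the wrist force passes 120 N, or if a joint passes its speed limit or range.

### The arm

A 7-joint arm with a two-finger parallel gripper is mounted at the origin on the work surface. World frame = base frame: x ahead of the robot, y to its left, z up, the work surface at z = 0. Lengths are in m, angles in rad, forces in N, time in s.
With the tool pointing down it reaches from about 0.4 to 0.875 m from the base axis. Payload 6.5 kg.
Tool frame: the origin (TCP) lies between the finger pads; the fingertips stand 14 mm ahead of it and the grasp point (between the pads) lies 5 mm behind it (env.tip_extent is the distance from the TCP to the fingertips, in m); z points along the fingers, x is the direction in which the jaws open and shut, and the axes are right-handed (so a half turn about z gives the same grasp; the last joint's range is limited). The gripper opens to 88 mm and grips with 3 to 60 N. Pads are 18 mm wide; open, the fingers measure 123 mm over their backs; the gripper's body (75 mm by 187 mm) begins 45 mm behind the grasp point.
Start: joints at [-1.414, 0.536, -0.004, 1.538, 0.003, 1.067, -0.071], TCP at [0.144, 0.634, 0.253] pointing down, gripper open.
Joint ranges: [-2.7, 2.7], [-0.37, 2.16], [-1.27, 1.26], [0.24, 2.4], [-1.31, 4.45], [0.19, 1.91], [-2.76, 2.76]. Speed limits (rad/s): [2.39, 2.39, 3.14, 3.14, 3.14, 3.14, 3.14].

### API

Orientations are given as a unit quaternion [x, y, z, w].
In Python, from plant import env gives the robot as it stands.
- The arm moves only by the tool carry_out, never from a script. Its argument "motion" is a list of rows, each a list of 4 numbers: the shift along the tool's x, y, z in cm, then the turn about the tool's z in degrees. In form: [[dx, dy, dz, spin], ...]. A call has 1 to 12 rows; each row is the pose to reach, as a shift and turn from the pose commanded when the call began, along the tool's axes at that moment; what a row does not reach only later rows make up. A row lasts 1/10 s, in which the tool goes at most 50 mm and 8.59 degrees, less where a joint would pass 70% of its speed; a pose out of reach is approached as far as the arm can. A call with a gripper value outside its range is refused whole. "grip" is the opening, from -1 (shut) to 1 (fully open), set as the call begins (left out, the last holds). The fingers move at their own pace and stop on an object; "force" is the grip in N (left out, the last holds). Time passes only in rows, so rows that repeat a pose let the fingers close. It gives the time, the measured TCP pose, the force and the opening at its end, in the units of the state.
- env.get_state(): the state, without advancing time (a new reading comes with each control period).
- env.grab_frame(name): name is "side" or "top" or "wrist"; returns the picture (480x640x3 uint8, red, green, blue); there is no depth.
- env.camera_params(name): a dict with "fx", "fy", "cx", "cy" (pixels), "distortion" ([k1, k2, p1, p2, k3] as OpenCV has them; the pictures are not rectified), "extrinsics" (4x4, takes a point from camera to world coordinates); the wrist camera has in their place "mount" (4x4, takes a point from camera to tool coordinates, whose origin is the TCP and whose axes are the tool frame's). Camera axes: x right, y down, z forward; pixel columns grow to the right and rows downward; lengths in m; the calibration is good to about 2 mm. A picture is of the moment at which its call begins: read the wrist's pose just before it. camera_params takes no time and is no camera call.
- env.sign_off(): hands the job in, once; it reports no verdict.
Trained networks look in the newest picture that a camera, given by its name, has taken for a name from the list of things; names that differ only in an ending like _2 or _b are one class to them, and where a whole thing is asked for, a point or a joint stands for the part that bears it (a point fixed in the world has none). Each returns a list of dicts, best first, with "score" (0 to 1); they miss things now and then, are a little off and sometimes report something else, mostly with a low value. They report only what shows in the picture. A call takes as long as a camera call.
- env.boxes_of(target, camera): "point" ([x, y, z] in m, in world coordinates, good to about 4 mm: the middle of the surface that is visible of it).
- env.masks_of(target, camera): "region" (480x640 bool, what is visible of it).
The state is a dict: "time": time; "qpos": joint angles; "joint_velocities": joint speeds; "effort": joint torques, N m; "tool_pos": TCP position; "orientation": TCP orientation; "contact_force": force on the tool from outside, world axes, zero at the start; "moment": the same for the moment, N m; "finger_gap": finger opening in m.
Only numpy, scipy, OpenCV 4.12 (cv2) and the standard library are available. Lean on these libraries where they do the work, as an engineer would, in place of code of your own. Each camera call takes 0.05 s, during which the arm holds its last target.

## Working session

There is one attempt and no reset: what is moved stays moved. The work goes in short steps, Python scripts to look and compute and a tool call to move; the robot and the scene stay as the last step left them, time stands still between calls to the robot, and variables do not carry over. Pictures are saved under pics/ and viewed, and the job is handed in when it is done.

Besides the shell and the picture viewer there is one more tool, called after "Call:" by a JSON object that holds its "api" and its "payload", one argument or row to a line. carry_out: Moves the arm, as the interface text tells. Its arguments: {"type":"object","properties":{"motion":{"type":"array","items":{"type":"array","items":{"type":"number"}}},"grip":{"type":"number"},"force":{"type":"number"}},"required":["motion"]}

```bash
ls; mkdir -p pics
python3 - <<'E'
from plant import env
import cv2
s=env.get_state()
print(s)
for n in ["side","top","wrist"]:
    im=env.grab_frame(n); cv2.imwrite(f"pics/{n}0.png",im[:,:,::-1])
    p=env.camera_params(n); print(n,p)
for n in ["side","top"]:
  for t in ["gauge","pin","sleeve_1","green_tray","red_tray","rods","trough","waiting"]:
    try: print(n,t,[(round(d['score'],2),[round(float(v),4) for v in d['point']]) for d in env.boxes_of(t,n)][:6])
    except Exception as e: print(n,t,e)
print(env.get_state()['time'])
E
```

```text
pics
{'time': 0.0, 'qpos': array([-1.414208  ,  0.53716349, -0.00445314,  1.5388377 ,  0.00257988,
        1.0672857 , -0.07118544]), 'joint_velocities': array([-0.00094508,  0.00011256, -0.00050779,  0.00116737, -0.00014823,
       -0.0006247 , -0.00024576]), 'effort': array([ 6.35239940e-04, -5.70969772e+01,  9.90730114e-01, -2.51615632e+01,
       -5.63142425e-02,  1.76619063e-02,  1.63550112e-04]), 'tool_pos': array([0.14349058, 0.633376  , 0.25185445]), 'orientation': array([ 7.81300854e-01,  6.24154038e-01, -6.27590877e-04,  5.64764179e-04]), 'contact_force': array([-0.2729832 ,  0.6311667 ,  0.52910741]), 'moment': array([-0.01131056, -0.02113516,  0.02831505]), 'finger_gap': 0.0877681516980973}
side {'fx': 533.8825949623584, 'fy': 533.8825949623584, 'cx': 316.92725961952544, 'cy': 244.67975142108173, 'distortion': array([-0.16114269,  0.        ,  0.        ,  0.        ,  0.        ]), 'extrinsics': array([[ 0.99852902, -0.03975868,  0.03686515,  0.5413245 ],
       [-0.05244108, -0.53545848,  0.84293187, -1.04875553],
       [-0.0137741 , -0.84362519, -0.53675582,  0.760703
[... 1374 characters left out ...]
0.4736, -0.3521, 0.0039])]
side red_tray [(0.8, [0.5275, 0.3494, 0.0128]), (0.67, [0.5112, -0.1031, 0.0125])]
side rods [(0.94, [0.5127, -0.1041, 0.0138])]
side trough [(0.94, [0.5104, -0.1016, 0.0116])]
side waiting [(0.83, [0.5109, -0.1035, 0.0123])]
top gauge [(0.85, [0.5184, -0.0103, 0.0124])]
top pin [(0.66, [0.4878, 0.0752, 0.0857]), (0.64, [0.7468, -0.2109, 0.109])]
top sleeve_1 [(0.87, [0.4714, -0.0813, 0.0915]), (0.86, [0.5616, -0.088, 0.0946])]
top green_tray [(0.95, [0.4735, -0.3466, 0.0016])]
top red_tray [(0.8, [0.51, 0.3365, 0.0052]), (0.28, [0.5236, -0.0058, 0.0095])]
top rods [(0.87, [0.5217, -0.0058, 0.0135])]
top trough []
top waiting [(0.57, [0.522, -0.0119, 0.0134])]
0.95
```

View pics/top0.png

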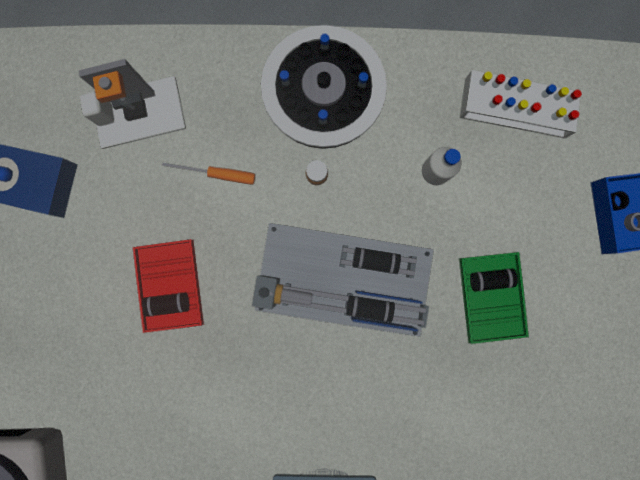

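View pics/side0.png

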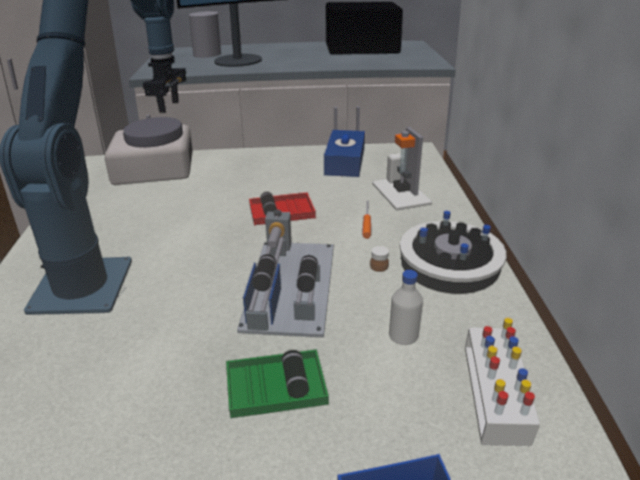

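View pics/wrist0.png

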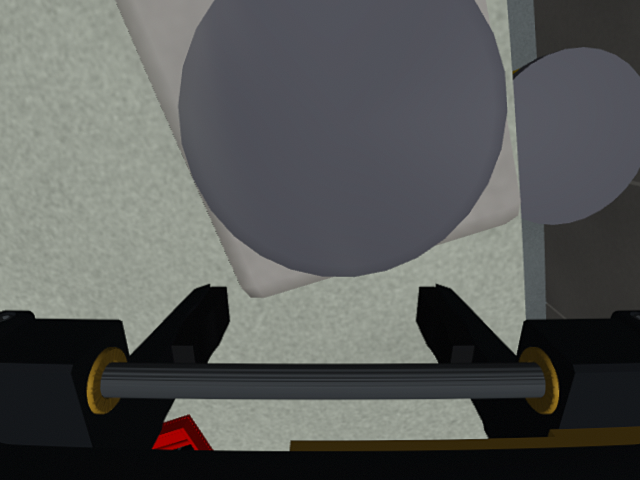

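Run:
```python
import cv2
a=cv2.imread('pics/top0.png')[215:345,240:440]; cv2.imwrite('pics/topz.png',cv2.resize(a,None,fx=4,fy=4,interpolation=cv2.INTER_CUBIC))
a=cv2.imread('pics/side0.png')[190:345,220:350]; cv2.imwrite('pics/sidez.png',cv2.resize(a,None,fx=3.8,fy=3.8,interpolation=cv2.INTER_CUBIC))
```

```text
(no output)
```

View pics/topz.png

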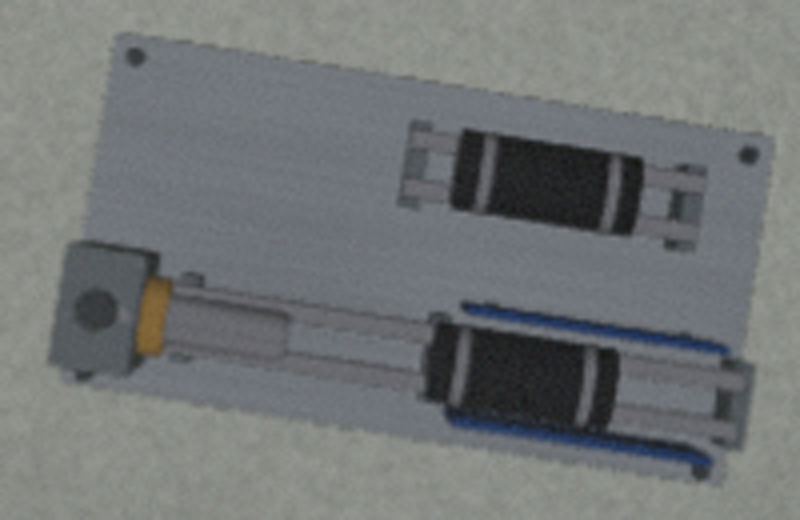

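View pics/sidez.png

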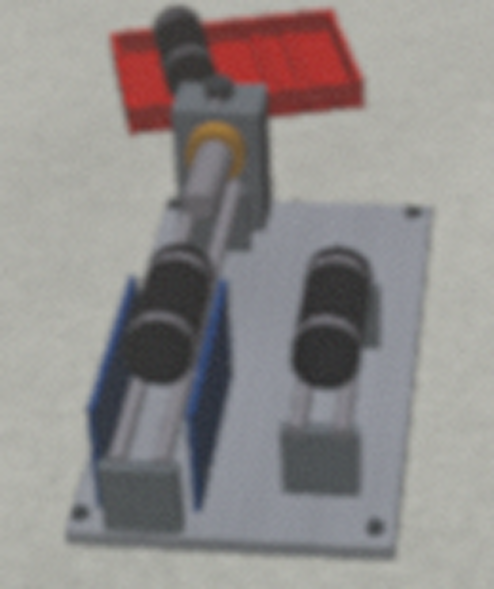

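```bash
cat > h.py <<'E'
import numpy as np, cv2
from scipy.optimize import least_squares
from plant import env
P={n:env.camera_params(n) for n in("top","side","wrist")}
def K(p): return np.array([[p['fx'],0,p['cx']],[0,p['fy'],p['cy']],[0,0,1]])
def proj(n,pts,ext=None):
    p=P[n]; E=p['extrinsics'] if ext is None else ext
    W=np.linalg.inv(E); rv,_=cv2.Rodrigues(W[:3,:3])
    return cv2.projectPoints(np.array(pts,float),rv,W[:3,3],K(p),p['distortion'])[0][:,0]
def ray(n,uv,z,ext=None):
    p=P[n]; E=p['extrinsics'] if ext is None else ext
    u=cv2.undistortPoints(np.array(uv,float).reshape(-1,1,2),K(p),p['distortion'])[:,0]
    d=np.c_[u,np.ones(len(u))]@E[:3,:3].T; o=E[:3,3]
    return o+d*((np.atleast_1d(z)-o[2])/d[:,2])[:,None]
def g2w(q,pts):
    pts=np.array(pts,float); c,s=np.cos(q[2]),np.sin(q[2])
    return np.c_[q[0]+c*pts[:,0]-s*pts[:,1],q[1]+s*pts[:,0]+c*pts[:,1],pts[:,2]]
def fit(obs,q0):
    f=lambda q:np.concatenate([(proj(n,g2w(q,m),e)-u).ravel() for n,m,u,e in obs])
    r=least_squares(f,q0,loss='soft_l1'); return r.x,r.fun
def wext(s):
    from scipy.spatial.transform import Rotation as R
    T=np.eye(4);T[:3,:3]=R.from_quat(s['orientation']).as_matrix();T[:3,3]=s['tool_pos']
    return T@P['wrist']['mount']
E
python3 - <<'E'
from h import *
m=np.array([[115,-140,12],[-235,-140,12],[-235,45,12],[112,-30,106],[72,-30,106],[112,30,106],[72,30,106],[-85,-27.5,82],[-215,-27.5,82],[-85,27.5,82],[-215,27.5,82]])/1000
u=np.array([[117,35],[775,137],[722,485],[75,243],[150,257],[52,362],[132,375],[463,305],[730,350],[447,418],[710,460]])/4+[240,215]
m2=np.array([[-235,45,12],[-235,-140,12],[115,-140,12],[-85,27.5,82],[-215,27.5,82],[-85,-27.5,82],[-215,-27.5,82]])/1000
u2=np.array([[68,540],[395,548],[433,207],[132,280],[92,408],[223,282],[190,413]])/3.8+[220,190]
q0=[.48,.05,1.5]
for o in ([("top",m,u,None)],[("side",m2,u2,None)],[("top",m,u,None),("side",m2,u2,None)]):
    q,r=fit(o,q0); print(q.round(4), r.reshape(-1,2).round(1).tolist())
c,s=np.cos(q[2]),np.sin(q[2])
for w in [(.4714,-.0813),(.4669,-.101),(.5616,-.088),(.4847,.0741)]:
    d=np.array(w)-q[:2]; print(c*d[0]+s*d[1],-s*d[0]+c*d[1])
# sleeve ends in top zoom at z .098 (crest)
print(ray("top",np.array([[425,362],[618,390]])/4+[240,215],.09))
# pictures of trays
a=cv2.imread('pics/top0.png')
for n,(x,y) in dict(green=(445,240),red=(120,228)).items():
    cv2.imwrite(f'pics/{n}z.png',cv2.resize(a[y:y+120,x:x+100],None,fx=5,fy=5,interpolation=cv2.INTER_CUBIC))
E
```

```text
[0.4822 0.0316 1.4336] [[-0.4, -1.4], [0.3, -0.5], [0.3, 0.2], [-2.1, -0.8], [-0.2, -0.9], [-1.5, 0.5], [-0.8, 0.7], [1.6, 0.9], [0.2, -0.1], [1.2, 0.5], [0.9, 0.2]]
[0.4826 0.031  1.4386] [[-0.9, -1.8], [0.7, 0.2], [-0.3, -0.4], [0.2, -0.7], [-0.4, 1.3], [0.3, -0.3], [0.2, 1.1]]
[0.4824 0.0315 1.4354] [[-0.5, -1.4], [0.2, -0.8], [0.4, -0.1], [-2.1, -0.8], [-0.2, -1.0], [-1.4, 0.5], [-0.7, 0.6], [1.6, 0.7], [0.3, -0.4], [1.3, 0.3], [1.0, -0.1], [-1.4, -2.0], [0.2, 0.2], [-0.2, -0.4], [-0.0, -0.8], [-0.8, 1.1], [0.1, -0.4], [-0.2, 1.0]]
-0.11322588806922579 -0.004281642279645666
-0.13335294222856914 -0.0024811726556696004
-0.10769277656412019 -0.09456073552427273
0.04254746897548123 0.0035100991830971902
[[ 0.47182457 -0.03484499  0.09      ]
 [ 0.45996325 -0.12884416  0.09      ]]
```

Run:
```python
import cv2,numpy as np
a=cv2.imread('pics/greenz.png');b=cv2.imread('pics/redz.png')
cv2.imwrite('pics/trays.png',cv2.resize(np.hstack([a,b]),None,fx=.8,fy=.8))
```

```text
(no output)
```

View pics/trays.png

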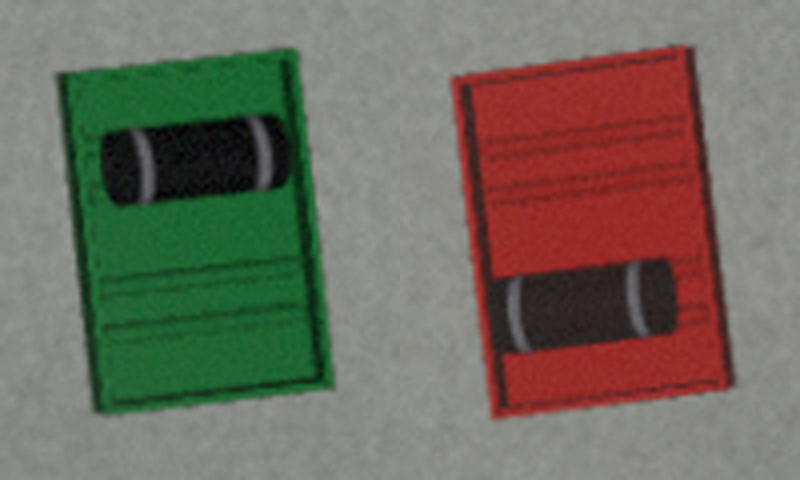

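Run:
```python
from h import *
hx,hy=.0625,.09
# green: right in image = -y world = tray -x ; top of image = tray -y
mg=np.array([[hx,-hy,0],[-hx,-hy,.024],[-hx,hy,.024],[hx,hy,0]])
ug=np.array([[57,74],[298,48],[333,388],[98,414]])/4+[445,240]
mr=np.array([[hx,-hy,.024],[-hx,-hy,0],[-hx,hy,0],[hx,hy,.024]])
ur=(np.array([[452,77],[694,46],[735,385],[492,416]])-[400,0])/4+[120,228]
for n,m,u,q0,ls in (("green",mg,ug,[.47,-.34,1.5],.0375),("red",mr,ur,[.52,.35,1.5],-.0375)):
    q,r=fit([("top",m,u,None)],q0); print(n,q.round(4),r.round(1)); 
    for l in (ls,-ls): print(g2w(q,[[0,l,.027],[.0625,l,0.027],[-.0625,l,.027]]).round(4))
# green check with lane rib lines (zoom): free lane ribs mid x~200: y 278 .. 318
print(ray("top",np.array([[200,277],[200,322],[195,160]])/4+[445,240],[.011,.011,.04]))
print(ray("top",(np.array([[590,135],[590,183],[585,308]])-[400,0])/4+[120,228],[.011,.011,.04]))
```

```text
green [ 0.4882 -0.3501  1.7002] [-0.3  0.2  0.2 -0.2  1.4  0.3 -0.9 -0.2]
[[ 0.451  -0.3549  0.027 ]
 [ 0.4429 -0.293   0.027 ]
 [ 0.4591 -0.4169  0.027 ]]
[[ 0.5254 -0.3453  0.027 ]
 [ 0.5173 -0.2833  0.027 ]
 [ 0.5334 -0.4072  0.027 ]]
red [0.4996 0.3337 1.7241] [-0.4 -0.6  0.3 -0.1  0.4  0.  -0.3  0.7]
[[0.5366 0.3394 0.027 ]
 [0.5271 0.4012 0.027 ]
 [0.5462 0.2776 0.027 ]]
[[0.4625 0.328  0.027 ]
 [0.453  0.3897 0.027 ]
 [0.472  0.2662 0.027 ]]
[[ 0.46402941 -0.35235479  0.011     ]
 [ 0.44040314 -0.35267394  0.011     ]
 [ 0.52578588 -0.33997112  0.04      ]]
[[0.54941557 0.33738663 0.011     ]
 [0.52431464 0.33652501 0.011     ]
 [0.46095824 0.32925376 0.04      ]]
```

```bash
cat >> h.py <<'E'
from scipy.spatial.transform import Rotation as R
G=np.array([.4823,.0314,1.4345])
def gp(x,y=0,q=None):
    q=G if q is None else q; return g2w(q,[[x,y,0]])[0,:2]
def yaw(s): 
    x=R.from_quat(s['orientation']).as_matrix()[:,0]; return np.arctan2(x[1],x[0])
def rows(s,wps,step=4.5,dec=2):
    """wps: (x,y,z,yaw of tool x). prints rows"""
    M=R.from_quat(s['orientation']).as_matrix(); p0=s['tool_pos']; y0=yaw(s)
    cur=np.zeros(4); out=[]
    for w in wps:
        d=M.T@(np.array(w[:3])-p0)*100
        dy=(w[3]-y0+np.pi)%(2*np.pi)-np.pi
        t=np.r_[d,-np.degrees(dy)]
        n=max(1,int(np.ceil(max(np.linalg.norm(t[:3]-cur[:3])/step,abs(t[3]-cur[3])/8.5))))
        for k in range(1,n+1): out.append(((cur+(t-cur)*k/n)).round(dec).tolist())
        cur=t
    print(len(out)); [print(o) for o in out]
YG=G[2]-np.pi/2
E
python3 - <<'E'
from h import *
s=env.get_state(); print(np.degrees(yaw(s)))
a=gp(-.183)
print(a)
rows(s,[(.30,.51,.25,.8),(.46,.33,.25,.3),(.48,.10,.25,YG),(a[0],a[1],.22,YG)],4.8,1)
E
```

```text
77.24033149420146
[ 0.45743492 -0.14990286]
22
[-1.7, 3.6, 0.1, 6.3]
[-3.5, 7.2, 0.1, 12.6]
[-5.2, 10.8, 0.2, 18.8]
[-6.9, 14.4, 0.2, 25.1]
[-8.6, 18.0, 0.3, 31.4]
[-11.0, 21.3, 0.3, 36.2]
[-13.3, 24.5, 0.3, 41.0]
[-15.6, 27.8, 0.3, 45.7]
[-18.0, 31.0, 0.3, 50.5]
[-20.3, 34.3, 0.3, 55.3]
[-22.7, 37.6, 0.3, 60.1]
[-27.1, 39.0, 0.3, 65.1]
[-31.5, 40.4, 0.3, 70.1]
[-35.8, 41.8, 0.3, 75.1]
[-40.2, 43.2, 0.3, 80.0]
[-44.6, 44.6, 0.3, 85.0]
[-48.8, 45.2, 0.8, 85.0]
[-52.9, 45.7, 1.3, 85.0]
[-57.1, 46.3, 1.8, 85.0]
[-61.2, 46.8, 2.3, 85.0]
[-65.4, 47.4, 2.8, 85.0]
[-69.5, 47.9, 3.3, 85.0]
```

Call:
{"api": "carry_out", "payload": {
  "motion": [
    [-1.7, 3.6, 0, 6.3],
    [-3.5, 7.2, 0, 12.6],
    [-5.2, 10.8, 0, 18.8],
    [-6.9, 14.4, 0, 25.1],
    [-8.6, 18, 0, 31.4],
    [-11, 21.3, 0, 36.2],
    [-13.3, 24.5, 0, 41],
    [-15.6, 27.8, 0, 45.7],
    [-18, 31, 0, 50.5],
    [-20.3, 34.3, 0, 55.3],
    [-22.7, 37.6, 0, 60.1],
    [-27.1, 39, 0, 65]
  ],
  "grip": -1
}}

```text
time: 2.15
tool_pos: [0.4668, 0.2832, 0.2531]
orientation: [0.994, 0.105, 0.002, -0.0]
contact_force: [0.8, -0.9, 0.3]
finger_gap: 0.0003
```

Run:
```python
from h import *
s=env.get_state(); print(s['time'],s['tool_pos'],np.degrees(yaw(s)),s['finger_gap'])
a=gp(-.183)
rows(s,[(.48,.08,.25,YG),(a[0],a[1],.20,YG)],4.7,1)
```

```text
2.15 [0.46678421 0.28321856 0.25307921] 12.046704035221529 0.0002962260178208962
11
[-0.6, 4.0, 0.1, 4.0]
[-1.2, 8.1, 0.1, 7.9]
[-1.8, 12.1, 0.2, 11.9]
[-2.4, 16.1, 0.2, 15.9]
[-2.9, 20.2, 0.3, 19.9]
[-4.1, 23.8, 1.1, 19.9]
[-5.3, 27.5, 1.9, 19.9]
[-6.5, 31.2, 2.8, 19.9]
[-7.6, 34.8, 3.6, 19.9]
[-8.8, 38.5, 4.4, 19.9]
[-10.0, 42.2, 5.3, 19.9]
```

Call:
{"api": "carry_out", "payload": {
  "motion": [
    [-0.6, 4, 0, 4],
    [-1.2, 8.1, 0, 8],
    [-1.8, 12.1, 0, 12],
    [-2.4, 16.1, 0, 16],
    [-2.9, 20.2, 0, 20],
    [-4.1, 23.8, 0.8, 20],
    [-5.3, 27.5, 1.6, 20],
    [-6.5, 31.2, 2.5, 20],
    [-7.6, 34.8, 3.3, 20],
    [-8.8, 38.5, 4.1, 20],
    [-10, 42.2, 5, 20],
    [-10, 42.2, 5, 20]
  ]
}}

```text
time: 3.35
tool_pos: [0.4542, -0.1555, 0.2024]
orientation: [0.997, -0.072, -0.0, 0.001]
contact_force: [-0.2, -0.8, -0.4]
finger_gap: 0.0005
```

Run:
```python
from h import *
s=env.get_state(); print(s['time'],s['tool_pos'],np.degrees([yaw(s),YG]),s['contact_force'])
im=env.grab_frame("wrist"); E=wext(s); np.save('E1.npy',E)
b=im[:,:,::-1].copy(); cv2.imwrite('pics/w1.png',b)
# overlay model
m=[[-.235,.045,.012],[-.235,-.14,.012],[-.215,-.025,.082],[-.085,-.025,.082],[-.085,.025,.082],[-.215,.025,.082],[-.228,.01235,.062],[-.228,-.01235,.062],[0,0,.0905]]
for u in proj("wrist",g2w(G,m),E): cv2.circle(b,tuple(int(v) for v in u.round()),4,(0,0,255),1)
cv2.imwrite('pics/w1o.png',b)
```

```text
3.35 [ 0.45418891 -0.15551555  0.20241897] [-8.22754956 -7.80920429] [-0.15167755 -0.77816066 -0.35853159]
```

View pics/w1o.png

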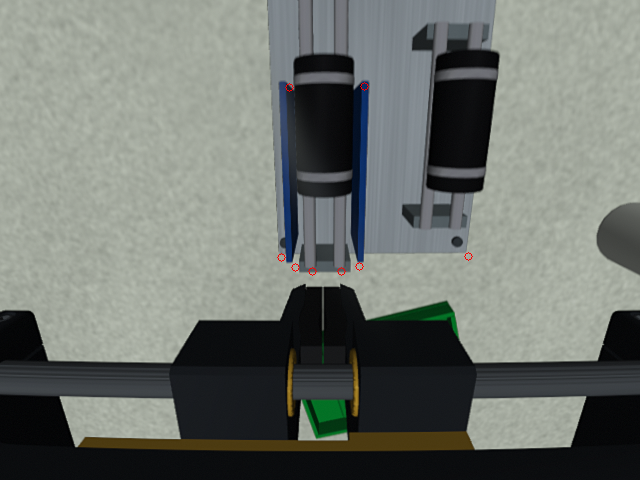

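Run:
```python
import cv2
a=cv2.imread('pics/w1.png')[40:280,260:400]
cv2.imwrite('pics/w1z.png',cv2.resize(a[:120],None,fx=5,fy=5,interpolation=cv2.INTER_CUBIC))
cv2.imwrite('pics/w1y.png',cv2.resize(a[120:],None,fx=5,fy=5,interpolation=cv2.INTER_CUBIC))
```

```text
(no output)
```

View pics/w1z.png

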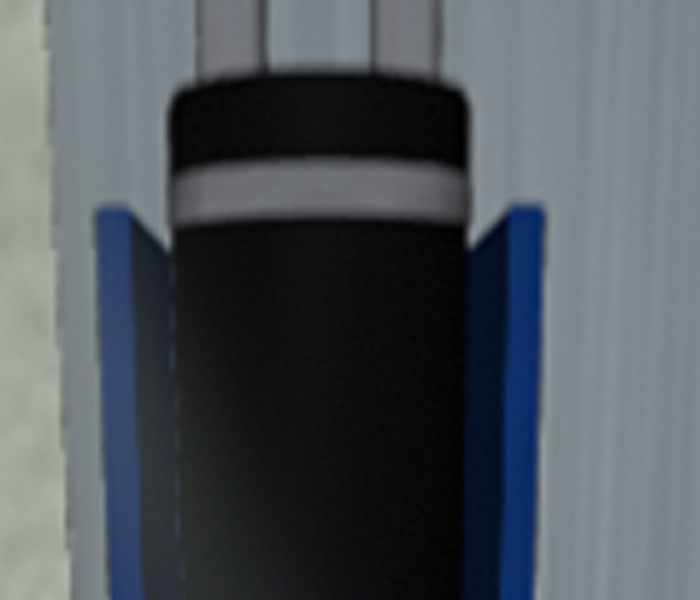

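View pics/w1y.png

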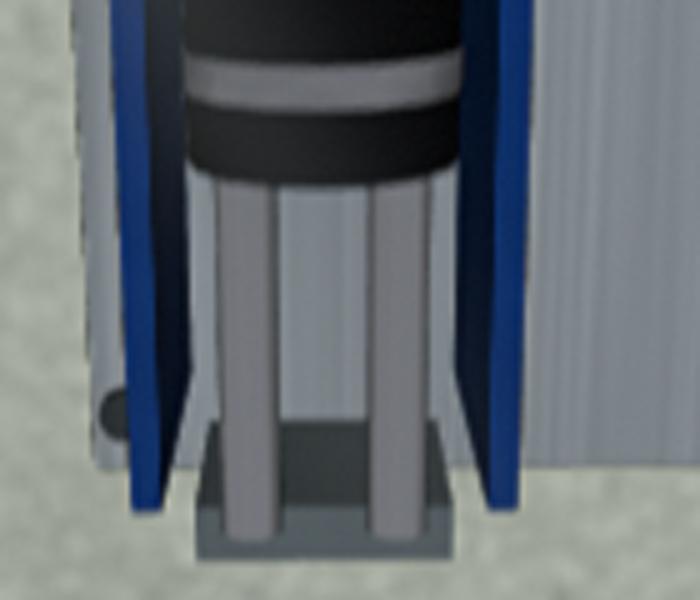

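Run:
```python
from h import *
E=np.load('E1.npy')
m=np.array([[-85,30,82],[-85,25,82],[-85,-25,82],[-85,-30,82],[-215,30,82],[-215,25,82],[-215,-25,82],[-215,-30,82],[-235,45,12],[-235,-140,12]])/1e3
u=np.array([[95,207],[130,207],[511,207],[543,207],[132,512],[162,510],[490,510],[518,508],[97,470],[1035,460]])/5+[260,160]
u[:4,1]-=120
q,r=fit([("wrist",m,u,E)],G); print(q.round(4),r.reshape(-1,2).round(1).tolist())
w=ray("wrist",[[325/5+260,183/5+160],[320/5+260,75/5+40]],.097,E)
c,s=np.cos(q[2]),np.sin(q[2]); d=w[:,:2]-q[:2]; print(c*d[:,0]+s*d[:,1],-s*d[:,0]+c*d[:,1])
print(gp(-.185,0,q), q[2]-np.pi/2)
```

```text
[0.4811 0.0349 1.4359] [[-0.3, -0.0], [0.3, -0.2], [-0.6, -0.9], [0.5, -0.9], [0.1, 0.3], [0.6, 0.7], [-0.5, 0.2], [0.3, 0.5], [-0.4, 0.2], [-0.1, 0.6]]
[-0.16004036 -0.07172215] [-0.000112   -0.00010947]
[ 0.45619121 -0.14837244] -0.13484962480921636
```

```bash
sed -i 's/^G=.*/G=np.array([.4814,.0342,1.4357])/' h.py
python3 - <<'E'
from h import *
s=env.get_state(); a=gp(-.185);print(a)
rows(s,[(a[0],a[1],.12,YG),(a[0],a[1],.079,YG)],4.2,2)
E
```

```text
[ 0.45648313 -0.14911435]
3
[0.05, -0.19, 4.13, -0.16]
[0.1, -0.38, 8.26, -0.32]
[0.1, -0.38, 12.36, -0.32]
```

Run:
```python
from h import *
s=env.get_state(); print(s['time'],s['tool_pos'],yaw(s),YG,s['joint_velocities'])
```

```text
3.4 [ 0.45503102 -0.1526326   0.20259744] -0.14075530345570836 -0.13509632679489658 [-0.05477558 -0.01600523 -0.04323865 -0.00277644 -0.00657914  0.00988957
 -0.02672654]
```

Call:
{"api": "carry_out", "payload": {
  "motion": [
    [0, 0, 3, 0],
    [0, 0, 6, 0],
    [0, 0, 6, 0],
    [0, 0, 6, 0]
  ]
}}

```text
time: 3.8
tool_pos: [0.4561, -0.1493, 0.1432]
orientation: [0.998, -0.067, -0.0, -0.0]
contact_force: [0.9, -0.2, 0.6]
finger_gap: 0.0002
```

Run:
```python
from h import *
s=env.get_state(); print(s['time'],s['tool_pos'],yaw(s),YG,s['joint_velocities'].round(3))
im=env.grab_frame("wrist"); E=wext(s); np.save('E2.npy',E)
b=im[:,:,::-1].copy(); cv2.imwrite('pics/w2.png',b)
a=gp(-.185);print(a)
rows(s,[(a[0],a[1],.079,YG)],4.2,2)
```

```text
3.8 [ 0.45609566 -0.14929255  0.14316937] -0.13424688188077372 -0.13509632679489658 [-0.003 -0.028  0.016 -0.017  0.001 -0.001  0.002]
[ 0.45648313 -0.14911435]
2
[0.02, -0.01, 3.21, 0.02]
[0.04, -0.02, 6.42, 0.05]
```

View pics/w2.png

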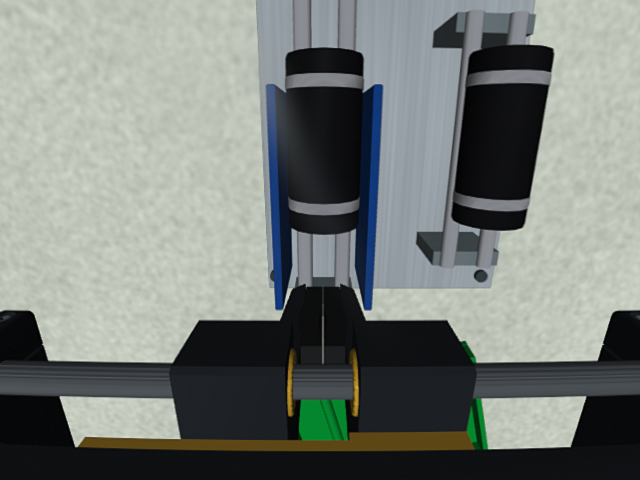

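Call:
{"api": "carry_out", "payload": {
  "motion": [
    [0, 0, 3.2, 0],
    [0, 0, 6.4, 0],
    [0, 0, 6.4, 0],
    [0, 0, 6.4, 0]
  ],
  "force": 20
}}

```text
time: 4.25
tool_pos: [0.4566, -0.1503, 0.08]
orientation: [0.998, -0.068, 0.001, 0.0]
contact_force: [0.1, -0.1, 0.6]
finger_gap: 0.0005
```

Run:
```python
from h import *
s=env.get_state(); print(s['time'],s['tool_pos'],yaw(s),YG,s['contact_force'],s['finger_gap'])
a=gp(-.085)
rows(s,[(a[0],a[1],.079,YG)],1.,2)
```

```text
4.25 [ 0.45658524 -0.15025523  0.0800387 ] -0.13542559986497668 -0.13509632679489658 [ 0.05517287 -0.06562193  0.57633375] 0.0005332871551238789
11
[-0.0, -0.92, 0.01, -0.0]
[-0.01, -1.84, 0.02, -0.0]
[-0.01, -2.76, 0.03, -0.01]
[-0.01, -3.68, 0.04, -0.01]
[-0.01, -4.6, 0.05, -0.01]
[-0.02, -5.52, 0.06, -0.01]
[-0.02, -6.43, 0.07, -0.01]
[-0.02, -7.35, 0.08, -0.01]
[-0.02, -8.27, 0.09, -0.02]
[-0.03, -9.19, 0.09, -0.02]
[-0.03, -10.11, 0.1, -0.02]
```

Call:
{"api": "carry_out", "payload": {
  "motion": [
    [0, -0.8, 0, 0],
    [0, -1.5, 0, 0],
    [0, -2.3, 0, 0],
    [0, -3.1, 0, 0],
    [0, -4, 0, 0],
    [0, -5, 0, 0],
    [0, -6, 0, 0],
    [0, -7, 0, 0],
    [0, -8, 0, 0],
    [0, -9, 0, 0],
    [0, -9.6, 0, 0],
    [0, -10, 0, 0]
  ]
}}

```text
time: 5.45
tool_pos: [0.4693, -0.0503, 0.0787]
orientation: [0.998, -0.067, -0.0, -0.0]
contact_force: [0.3, -1.1, 0.2]
finger_gap: 0.0005
```

```bash
cat > st.py <<'E'
from h import *
def gx(s): 
    d=s['tool_pos'][:2]-G[:2]; c,q=np.cos(G[2]),np.sin(G[2]); return 1e3*(c*d[0]+q*d[1]),1e3*(-q*d[0]+c*d[1])
def show(name=None,cam="wrist"):
    s=env.get_state(); print(s['time'],'tcp',s['tool_pos'].round(4),'gauge',np.round(gx(s),1),'yawerr',round(yaw(s)-YG,4),'F',s['contact_force'].round(1),'gap',round(s['finger_gap'],4))
    if name: cv2.imwrite(f'pics/{name}.png',env.grab_frame(cam)[:,:,::-1])
    return s
E
python3 -c "
from st import *; show('w3')"
```

```text
5.45 tcp [ 0.4693 -0.0503  0.0787] gauge [-85.3   0.6] yawerr 0.0004 F [ 0.3 -1.1  0.2] gap 0.0005
```

View pics/w3.png

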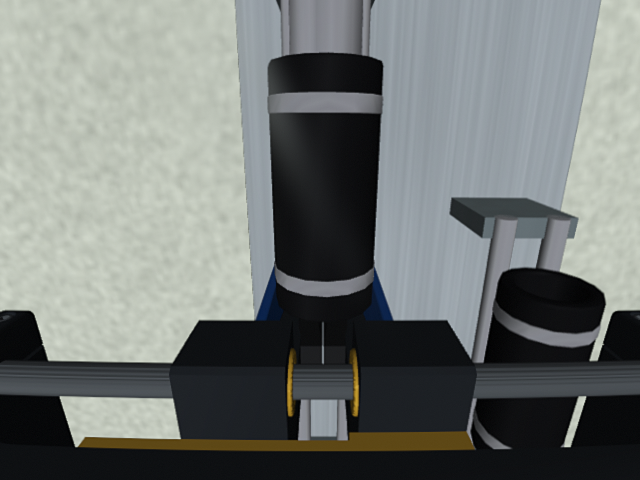

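Call:
{"api": "carry_out", "payload": {
  "motion": [
    [0, -0.3, 0, 0],
    [0, -0.6, 0, 0],
    [0, -0.9, 0, 0],
    [0, -1.2, 0, 0],
    [0, -1.5, 0, 0],
    [0, -1.7, 0, 0],
    [0, -1.9, 0, 0],
    [0, -2, 0, 0]
  ]
}}

```text
time: 6.3
tool_pos: [0.472, -0.031, 0.0787]
orientation: [0.998, -0.068, -0.0, -0.0]
contact_force: [-0.4, -0.9, -0.3]
finger_gap: 0.0005
```

Call:
{"api": "carry_out", "payload": {
  "motion": [
    [0, -0.1, 0, 0],
    [0, -0.2, 0, 0],
    [0, -0.3, 0, 0],
    [0, -0.3, 0, 0]
  ]
}}

```text
time: 6.7
tool_pos: [0.4725, -0.0281, 0.0787]
orientation: [0.998, -0.068, 0.0, -0.0]
contact_force: [-0.9, 0.3, 0.7]
finger_gap: 0.0003
```

Call:
{"api": "carry_out", "payload": {
  "motion": [
    [0, -0.1, 0, 0],
    [0, -0.2, 0, 0],
    [0, -0.3, 0, 0],
    [0, -0.3, 0, 0]
  ]
}}

```text
time: 7.1
tool_pos: [0.4729, -0.0251, 0.0787]
orientation: [0.998, -0.068, 0.0, -0.0]
contact_force: [0.0, 0.5, 1.0]
finger_gap: 0.0003
```

```bash
python3 -c "
from st import *; show('w4')"
```

```text
7.1 tcp [ 0.4729 -0.0251  0.0787] gauge [-59.9   0.5] yawerr -0.0002 F [0.  0.5 1. ] gap 0.0003
```

View pics/w4.png

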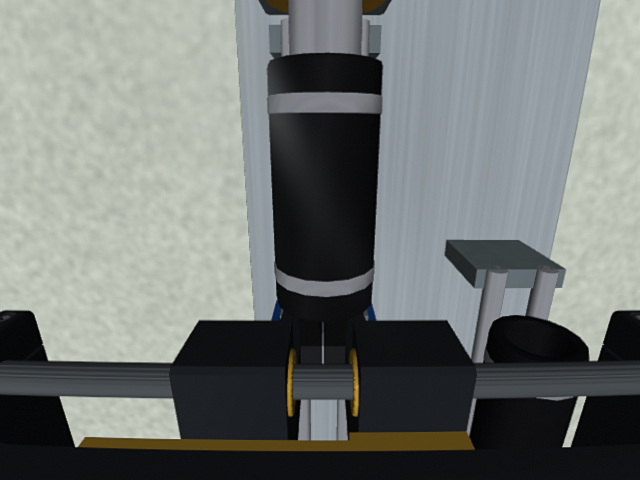

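Call:
{"api": "carry_out", "payload": {
  "motion": [
    [0, -0.1, 0, 0],
    [0, -0.2, 0, 0],
    [0, -0.2, 0, 0]
  ]
}}

```text
time: 7.45
tool_pos: [0.4731, -0.0231, 0.0787]
orientation: [0.998, -0.068, -0.0, -0.0]
contact_force: [-0.3, -0.1, 0.3]
finger_gap: 0.0002
```

Call:
{"api": "carry_out", "payload": {
  "motion": [
    [0, -0.1, 0, 0],
    [0, -0.2, 0, 0],
    [0, -0.2, 0, 0]
  ]
}}

```text
time: 7.75
tool_pos: [0.4734, -0.0211, 0.0787]
orientation: [0.998, -0.068, 0.0, -0.0]
contact_force: [0.1, -0.4, 0.1]
finger_gap: 0.0007
```

Call:
{"api": "carry_out", "payload": {
  "motion": [
    [0, -0.1, 0, 0],
    [0, -0.2, 0, 0],
    [0, -0.2, 0, 0]
  ]
}}

```text
time: 8.05
tool_pos: [0.4737, -0.0191, 0.0787]
orientation: [0.998, -0.068, 0.0, -0.0]
contact_force: [0.5, -1.1, 1.1]
finger_gap: 0.0003
```

Call:
{"api": "carry_out", "payload": {
  "motion": [
    [0, -0.2, 0, 0],
    [0, -0.4, 0, 0],
    [0, -0.6, 0, 0],
    [0, -0.8, 0, 0],
    [0, -0.8, 0, 0]
  ]
}}

```text
time: 8.55
tool_pos: [0.4748, -0.011, 0.0787]
orientation: [0.998, -0.067, 0.0, -0.0]
contact_force: [0.3, 0.3, 0.1]
finger_gap: 0.0004
```

```bash
python3 -c "
from st import *; show('w5')"
```

```text
8.55 tcp [ 0.4748 -0.011   0.0787] gauge [-45.6   0.4] yawerr 0.0002 F [0.3 0.3 0.1] gap 0.0004
```

View pics/w5.png

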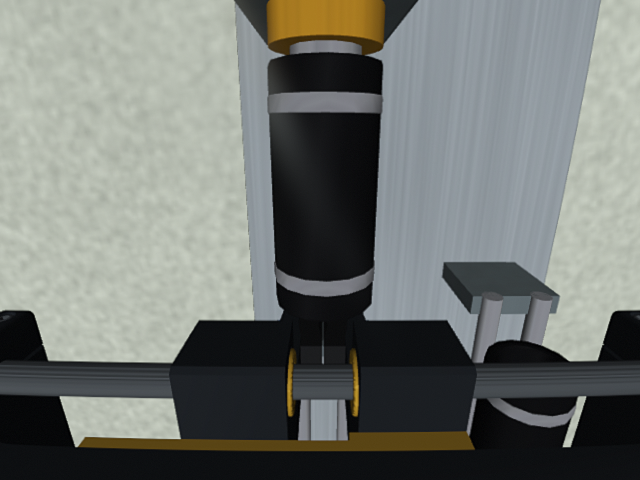

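Call:
{"api": "carry_out", "payload": {
  "motion": [
    [0, -0.1, 0, 0],
    [0, -0.2, 0, 0],
    [0, -0.3, 0, 0],
    [0, -0.3, 0, 0]
  ]
}}

```text
time: 9.0
tool_pos: [0.4751, -0.0083, 0.0787]
orientation: [0.998, -0.068, -0.0, -0.0]
contact_force: [0.1, -0.3, 0.9]
finger_gap: 0.0005
```

Call:
{"api": "carry_out", "payload": {
  "motion": [
    [0, -0.1, 0, 0],
    [0, -0.2, 0, 0],
    [0, -0.2, 0, 0]
  ]
}}

```text
time: 9.3
tool_pos: [0.4754, -0.0065, 0.0787]
orientation: [0.998, -0.068, 0.0, 0.0]
contact_force: [-0.2, -1.4, 0.4]
finger_gap: 0.0002
```

```bash
python3 -c "
from st import *; show('w6')"
```

```text
9.3 tcp [ 0.4754 -0.0065  0.0787] gauge [-41.2   0.4] yawerr -0.0004 F [-0.2 -1.4  0.4] gap 0.0002
```

View pics/w6.png

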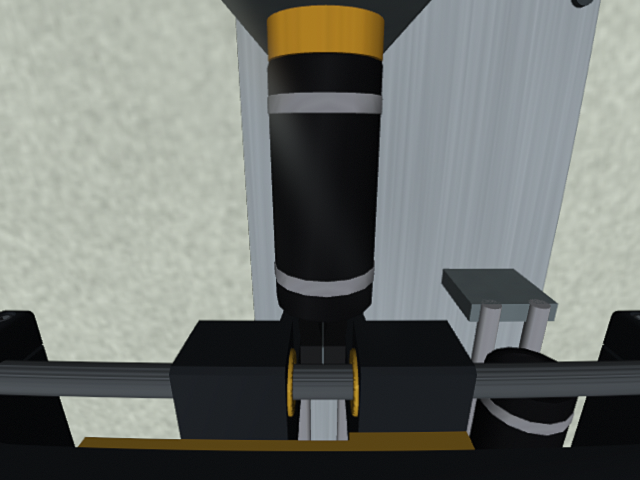

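Call:
{"api": "carry_out", "payload": {
  "motion": [
    [0, -0.1, 0, 0],
    [0, -0.1, 0, 0]
  ]
}}

```text
time: 9.55
tool_pos: [0.4754, -0.0065, 0.0787]
orientation: [0.998, -0.068, 0.0, 0.001]
contact_force: [0.0, -5.3, 0.2]
finger_gap: 0.0004
```

Call:
{"api": "carry_out", "payload": {
  "motion": [
    [0, -0.1, 0, 0],
    [0, -0.1, 0, 0]
  ]
}}

```text
time: 9.75
tool_pos: [0.4754, -0.0065, 0.0787]
orientation: [0.998, -0.069, 0.0, 0.001]
contact_force: [-1.2, -7.5, 1.7]
finger_gap: 0.0005
```

Call:
{"api": "carry_out", "payload": {
  "motion": [
    [0, 0, 0, 0],
    [0, 0, 0, 0],
    [0, 0.6, 0, 0],
    [0, 1.2, 0, 0],
    [0, 1.4, -2.5, 0],
    [0, 1.4, -5.5, 0],
    [0, 1.4, -5.5, 0]
  ]
}}

```text
time: 10.45
tool_pos: [0.4759, -0.0183, 0.1364]
orientation: [0.998, -0.068, 0.003, -0.001]
contact_force: [1.0, 1.0, 0.4]
finger_gap: 0.0002
```

```bash
python3 -c "
from st import *; s=show('w7'); show('t7','top')
# sleeve centre world: tcp at contact + 54mm along gauge
c=np.array([.4754,-.0065])+.054*np.array([np.cos(G[2]),np.sin(G[2])])-.0004*np.array([-np.sin(G[2]),np.cos(G[2])])
print(c); rows(s,[(c[0],c[1],.13,YG),(c[0],c[1],.077,YG)],3)
"
```

```text
10.45 tcp [ 0.4759 -0.0183  0.1364] gauge [-52.8  -1.7] yawerr -0.0005 F [1.  1.  0.4] gap 0.0002
10.5 tcp [ 0.4751 -0.018   0.135 ] gauge [-52.6  -0.8] yawerr 0.0001 F [-0.8 -0.2  1.2] gap 0.0006
[0.48306939 0.0469541 ]
5
[-0.06, -2.19, 0.22, -0.01]
[-0.12, -4.38, 0.43, -0.02]
[-0.18, -6.56, 0.65, -0.03]
[-0.19, -6.56, 3.3, -0.03]
[-0.21, -6.55, 5.95, -0.03]
```

View pics/w7.png

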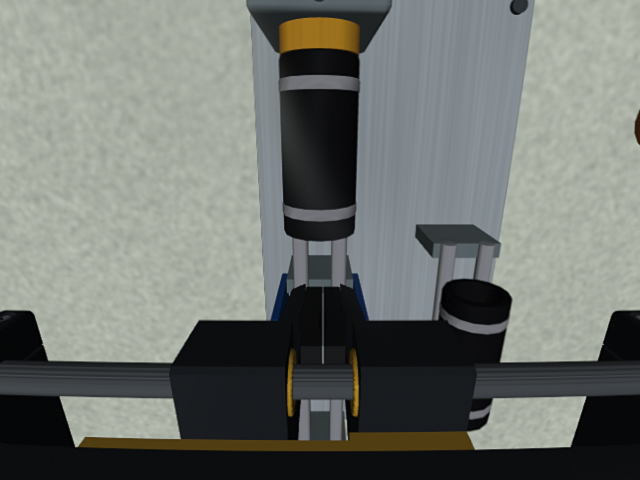

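Call:
{"api": "carry_out", "payload": {
  "motion": [
    [0, -2.2, 0, 0],
    [0, -4.4, 0, 0],
    [0, -6.5, 0, 0],
    [0, -6.5, 0, 0],
    [0, -6.5, 0, 0]
  ],
  "grip": 0.4
}}

```text
time: 11.05
tool_pos: [0.4819, 0.0458, 0.1329]
orientation: [0.998, -0.067, -0.001, 0.0]
contact_force: [1.0, -0.5, -1.1]
finger_gap: 0.0384
```

```bash
python3 -c "
from st import *; s=show('w8')
c=np.array([.48307,.04695])
rows(s,[(c[0],c[1],.077,YG)],3)
"
```

```text
11.05 tcp [0.4819 0.0458 0.1329] gauge [11.6  1.1] yawerr 0.0006 F [ 1.  -0.5 -1.1] gap 0.0384
2
[0.05, -0.07, 2.79, 0.02]
[0.11, -0.14, 5.59, 0.03]
```

View pics/w8.png

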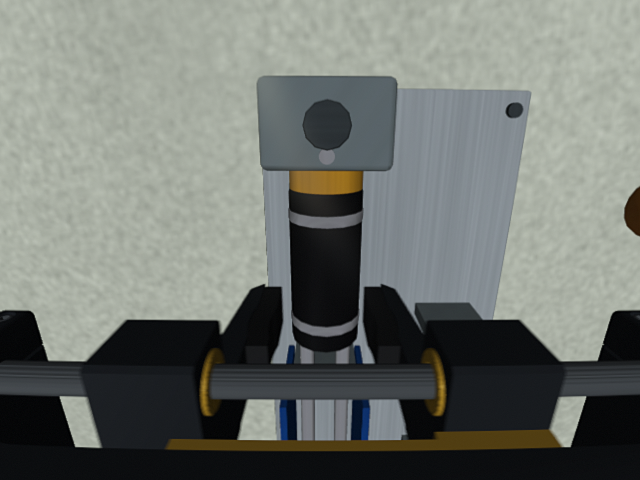

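Call:
{"api": "carry_out", "payload": {
  "motion": [
    [0.1, -0.1, 0, 0],
    [0.1, -0.1, 0, 0],
    [0.1, -0.1, 0, 0],
    [0.1, -0.1, 1.5, 0],
    [0.1, -0.1, 3.5, 0],
    [0.1, -0.1, 5.5, 0],
    [0.1, -0.1, 5.5, 0],
    [0.1, -0.1, 5.5, 0]
  ]
}}

```text
time: 11.9
tool_pos: [0.4837, 0.0465, 0.079]
orientation: [0.998, -0.068, -0.0, 0.0]
contact_force: [-0.4, -1.3, 0.1]
finger_gap: 0.0615
```

```bash
python3 -c "
from st import *; s=show('w9')
"
```

```text
11.9 tcp [0.4837 0.0465 0.079 ] gauge [12.5 -0.6] yawerr -0.001 F [-0.4 -1.3  0.1] gap 0.0615
```

View pics/w9.png

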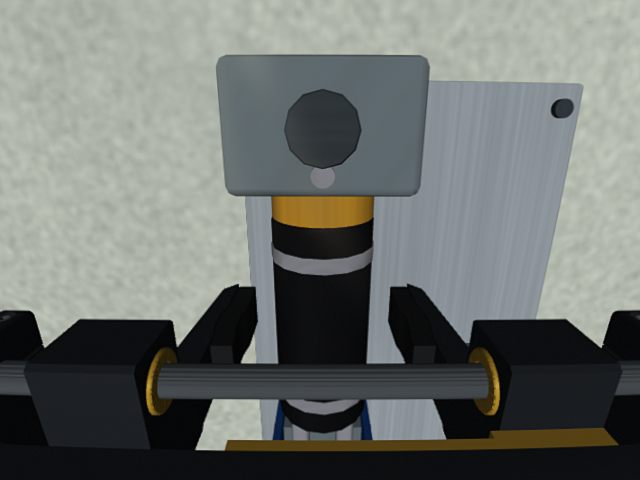

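Call:
{"api": "carry_out", "payload": {
  "motion": [
    [0, 0, 0, 0],
    [0, 0, 0, 0],
    [0, 0, 0, 0],
    [0, 0, 0, 0],
    [0, 0, 0, 0],
    [0, 0, 0, 0]
  ],
  "grip": -1,
  "force": 20
}}

```text
time: 12.55
tool_pos: [0.4837, 0.0471, 0.0792]
orientation: [0.998, -0.068, -0.0, -0.0]
contact_force: [-1.4, 0.1, 6.4]
finger_gap: 0.0389
```

Call:
{"api": "carry_out", "payload": {
  "motion": [
    [0, 0.3, 0, 0],
    [0, 0.9, 0, 0],
    [0, 1.8, 0, 0],
    [0, 2.8, 0, 0],
    [0, 3.8, 0, 0],
    [0, 4.8, 0, 0],
    [0, 5.8, 0, 0],
    [0, 6.8, 0, 0],
    [0, 7.2, 0, 0],
    [0, 7.2, 0, 0],
    [0, 7.2, 0, 0]
  ]
}}

```text
time: 13.65
tool_pos: [0.4738, -0.024, 0.0792]
orientation: [0.998, -0.068, -0.0, -0.001]
contact_force: [-2.8, 2.3, 7.4]
finger_gap: 0.0393
```

```bash
python3 -c "
from st import *; s=show('w10')
"
```

```text
13.65 tcp [ 0.4738 -0.024   0.0792] gauge [-58.7  -0.3] yawerr -0.0003 F [-2.8  2.3  7.4] gap 0.0393
```

View pics/w10.png

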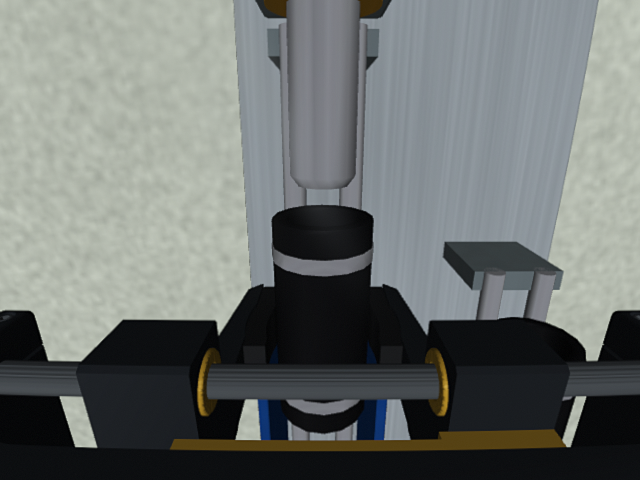

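Call:
{"api": "carry_out", "payload": {
  "motion": [
    [0, 0, -1, 0],
    [0, 0, -3, 0],
    [0, 0, -6, 0],
    [0, 0, -9, 0],
    [0, 0, -10, 0],
    [0, 0, -10, 0]
  ]
}}

```text
time: 14.3
tool_pos: [0.4749, -0.0243, 0.18]
orientation: [0.998, -0.068, 0.002, -0.0]
contact_force: [-0.5, -0.1, -1.3]
finger_gap: 0.0392
```

```bash
python3 -c "
from st import *; s=show('w11')
rows(s,[(.4515,-.353,.175,.129)],4,1)
"
```

```text
14.3 tcp [ 0.4749 -0.0243  0.18  ] gauge [-58.8  -1.5] yawerr -0.0002 F [-0.5 -0.1 -1.3] gap 0.0392
9
[0.2, 3.7, 0.1, -1.7]
[0.5, 7.3, 0.1, -3.4]
[0.7, 11.0, 0.2, -5.0]
[0.9, 14.6, 0.2, -6.7]
[1.2, 18.3, 0.3, -8.4]
[1.4, 21.9, 0.3, -10.1]
[1.6, 25.6, 0.4, -11.8]
[1.9, 29.2, 0.4, -13.5]
[2.1, 32.9, 0.5, -15.1]
```

View pics/w11.png

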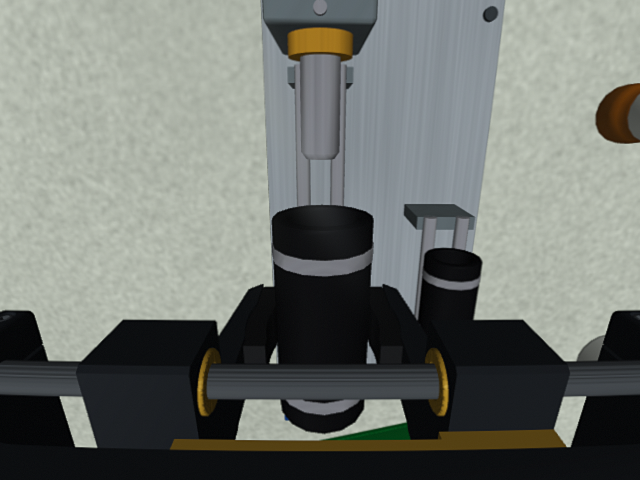

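The sleeve hangs level between the pads (ends at rows 215 and 425, centred on column 322) and the pin is clear. I move it over the green tray.

Call:
{"api": "carry_out", "payload": {
  "motion": [
    [0.1, 1.8, 0, -1],
    [0.3, 5.3, 0, -2.7],
    [0.6, 9.2, 0, -4.5],
    [0.8, 13.1, 0, -6.2],
    [1.1, 17, 0, -8],
    [1.3, 21, 0, -9.7],
    [1.6, 25, 0, -11.5],
    [1.8, 28.5, 0, -13.3],
    [2, 31.5, 0.2, -15],
    [2.1, 32.9, 0.5, -15],
    [2.1, 32.9, 0.5, -15],
    [2.1, 32.9, 0.5, -15]
  ]
}}

```text
time: 15.55
tool_pos: [0.4503, -0.3515, 0.1726]
orientation: [0.998, 0.063, -0.001, -0.001]
contact_force: [0.7, 0.6, -0.5]
finger_gap: 0.0392
```

```bash
python3 -c "
from st import *; s=show()
im=env.grab_frame('wrist')[:,:,::-1].copy(); E=wext(s); np.save('E12.npy',E); cv2.imwrite('pics/w12.png',im)
q=np.array([.4882,-.3501,1.7002])
hx,hy=.0625,.09
for u in proj('wrist',g2w(q,[[hx,-hy,.024],[-hx,-hy,.024],[-hx,hy,.024],[hx,hy,.024],[hx-.005,.0375+.01235,.011],[hx-.005,.0375-.01235,.011]]),E): cv2.circle(im,tuple(int(v) for v in u.round()),4,(0,0,255),1)
cv2.imwrite('pics/w12o.png',im); print(yaw(s))
cv2.imwrite('pics/t12.png',cv2.resize(env.grab_frame('top')[220:360,440:560,::-1],None,fx=4,fy=4))
"
```

```text
15.55 tcp [ 0.4503 -0.3515  0.1726] gauge [-386.4  -21.1] yawerr 0.2617 F [ 0.7  0.6 -0.5] gap 0.0392
0.12656969366353774
```

View pics/w12o.png

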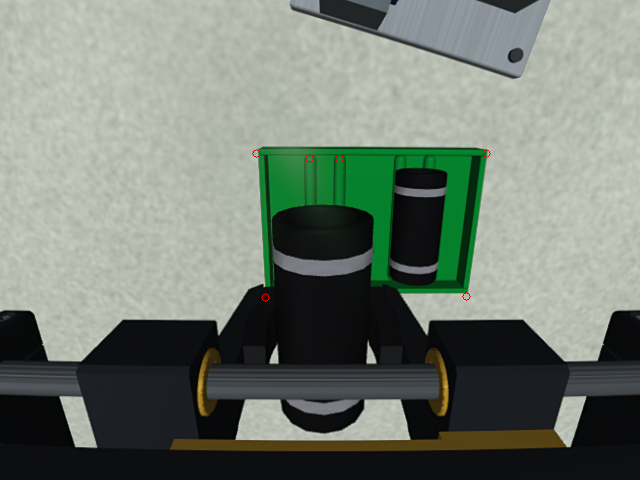

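View pics/t12.png

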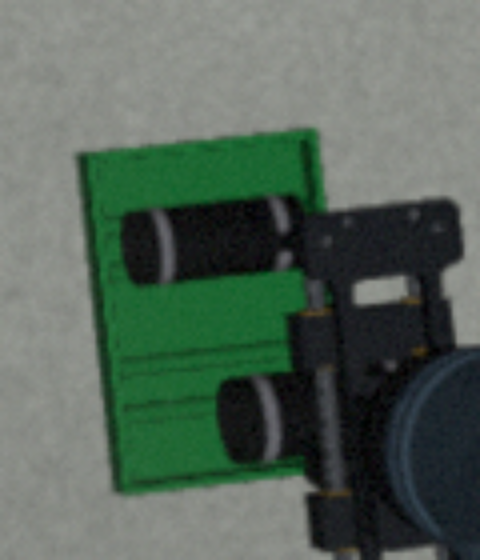

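```bash
python3 -c "
import cv2
a=cv2.imread('pics/w12.png')[140:300,250:500]; cv2.imwrite('pics/w12z.png',cv2.resize(a,None,fx=3.2,fy=3.2,interpolation=cv2.INTER_CUBIC))"
```

```text
(no output)
```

View pics/w12z.png

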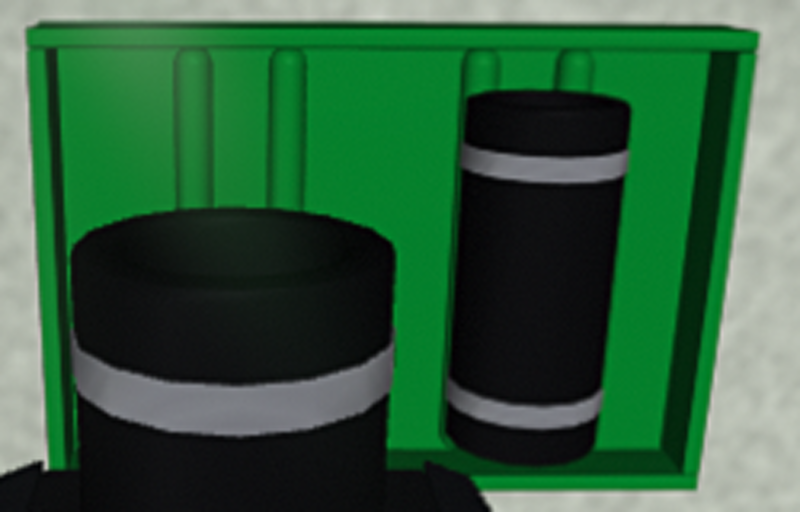

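```bash
python3 -c "
from st import *
E=np.load('E12.npy'); q0=np.array([.4882,-.3501,1.7002]); hx,hy=.0625,.09
m=[[hx,hy,.024],[hx,-hy,.024],[-hx,-hy,.024]]
u=np.array([[29,31],[757,34],[697,487]])/3.2+[250,140]
q,r=fit([('wrist',np.array(m),u,E)],q0); print(q.round(4),r.round(1))
w=ray('wrist',np.array([[195,60],[288,60],[194,190],[287,190],[482,65],[574,65]])/3.2+[250,140],.011,E)
c,s=np.cos(q[2]),np.sin(q[2]); d=w[:,:2]-q[:2]; print(c*d[:,0]+s*d[:,1],-s*d[:,0]+c*d[:,1])
print(w.round(4)); print(q[2]-np.pi/2)
for qq in (q,q0): print(gp(0,.0375,qq))
st=env.get_state(); print(st['tool_pos'])
t=gp(0,.0375,q); rows(st,[(t[0],t[1],.045,q[2]-np.pi/2)],3)
"
```

```text
[ 0.489  -0.3476  1.6984] [-1.2  0.   1.1 -0.6  0.   1.4]
[0.05415834 0.05413437 0.02019004 0.02016833 0.05291772 0.05298783] [ 0.04912882  0.02526369  0.04976975  0.02506965 -0.02468207 -0.04846819]
[[ 0.4334 -0.3002  0.011 ]
 [ 0.4571 -0.2972  0.011 ]
 [ 0.4371 -0.334   0.011 ]
 [ 0.4616 -0.3308  0.011 ]
 [ 0.5068 -0.292   0.011 ]
 [ 0.5304 -0.2889  0.011 ]]
0.1276094952949718
[ 0.45184317 -0.35242098]
[ 0.45101354 -0.35493911]
[ 0.45090635 -0.35105326  0.17322284]
5
[0.02, 0.03, 2.56, 0.01]
[0.03, 0.07, 5.13, 0.02]
[0.05, 0.1, 7.69, 0.03]
[0.06, 0.14, 10.26, 0.04]
[0.08, 0.17, 12.82, 0.04]
```

Call:
{"api": "carry_out", "payload": {
  "motion": [
    [0.1, 0.2, 2, 0],
    [0.1, 0.2, 5, 0],
    [0.1, 0.2, 8, 0],
    [0.1, 0.2, 10.5, 0],
    [0.1, 0.2, 12, 0],
    [0.1, 0.2, 12.5, 0],
    [0.1, 0.2, 12.5, 0],
    [0.1, 0.2, 12.5, 0]
  ]
}}

```text
time: 16.45
tool_pos: [0.4523, -0.3554, 0.0498]
orientation: [0.998, 0.063, 0.001, 0.001]
contact_force: [0.5, -0.2, -1.4]
finger_gap: 0.0395
```

```bash
python3 -c "
from st import *; s=show('w13'); print(yaw(s))
rows(s,[(.4518,-.3524,.028,.1276)],3)
"
```

```text
16.45 tcp [ 0.4523 -0.3554  0.0498] gauge [-390.   -23.7] yawerr 0.2617 F [ 0.5 -0.2 -1.4] gap 0.0395
0.12657271722570596
1
[-0.02, -0.31, 2.18, -0.06]
```

View pics/w13.png

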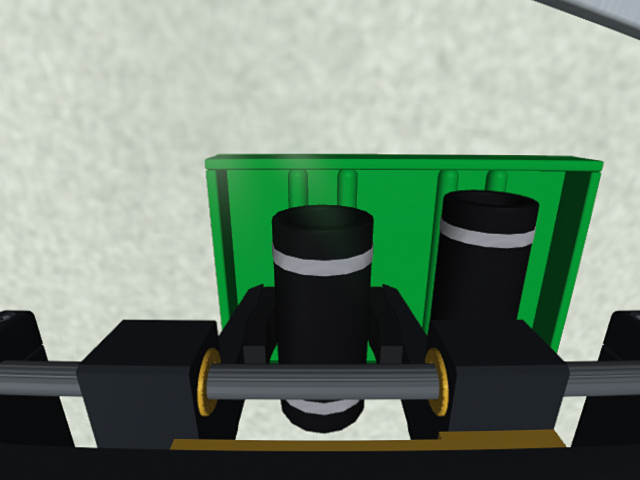

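Call:
{"api": "carry_out", "payload": {
  "motion": [
    [0, -0.2, 0.4, 0],
    [0, -0.3, 0.9, 0],
    [0, -0.3, 1.4, 0],
    [0, -0.3, 1.8, 0],
    [0, -0.3, 2, 0],
    [0, -0.3, 2, 0],
    [0, -0.3, 2, 0]
  ]
}}

```text
time: 17.2
tool_pos: [0.4517, -0.3521, 0.0288]
orientation: [0.998, 0.063, 0.0, 0.0]
contact_force: [0.9, 1.1, 1.1]
finger_gap: 0.039
```

Call:
{"api": "carry_out", "payload": {
  "motion": [
    [0, 0, 0.1, 0],
    [0, 0, 0.1, 0]
  ]
}}

```text
time: 17.4
tool_pos: [0.4518, -0.3522, 0.0286]
orientation: [0.998, 0.063, 0.001, -0.0]
contact_force: [0.2, 2.5, 10.7]
finger_gap: 0.0394
```

Call:
{"api": "carry_out", "payload": {
  "motion": [
    [0, 0, 0.1, 0],
    [0, 0, 0.1, 0]
  ]
}}

```text
time: 17.6
tool_pos: [0.4518, -0.3522, 0.0285]
orientation: [0.998, 0.063, 0.001, -0.0]
contact_force: [-2.7, 5.5, 20.4]
finger_gap: 0.0391
```

Call:
{"api": "carry_out", "payload": {
  "motion": [
    [0, 0, -0.1, 0],
    [0, 0, -0.1, 0]
  ]
}}

```text
time: 17.8
tool_pos: [0.4518, -0.3522, 0.0286]
orientation: [0.998, 0.063, 0.001, 0.0]
contact_force: [-0.5, 2.2, 10.3]
finger_gap: 0.0389
```

Call:
{"api": "carry_out", "payload": {
  "motion": [
    [0, 0, 0, 0],
    [0, 0, 0, 0],
    [0, 0, 0, 0],
    [0, 0, 0, 0]
  ],
  "grip": 0.2
}}

```text
time: 18.2
tool_pos: [0.4509, -0.3522, 0.0274]
orientation: [0.998, 0.063, -0.0, -0.0]
contact_force: [0.1, 0.6, 0.2]
finger_gap: 0.0529
```

```bash
python3 -c "
from st import *; s=show('w14')"
```

```text
18.2 tcp [ 0.4509 -0.3522  0.0274] gauge [-386.9  -21.8] yawerr 0.2613 F [0.1 0.6 0.2] gap 0.0529
```

View pics/w14.png

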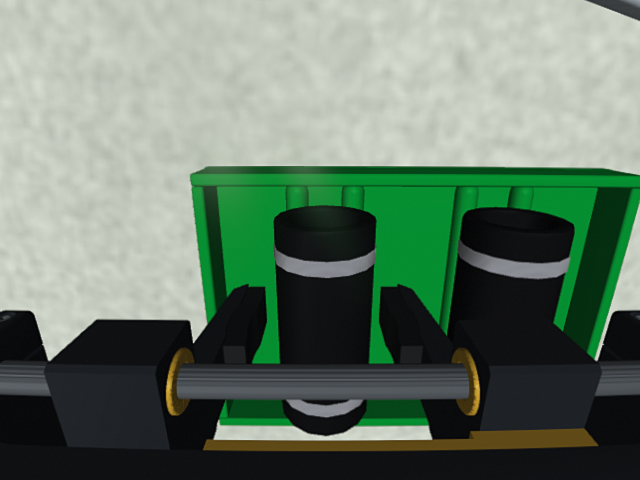

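Call:
{"api": "carry_out", "payload": {
  "motion": [
    [0.1, 0, -0.8, 0],
    [0.1, 0, -2.5, 0],
    [0.1, 0, -5, 0],
    [0.1, 0, -9, 0],
    [0.1, 0, -13, 0],
    [0.1, 0, -17, 0],
    [0.1, -4, -20, 0],
    [0.1, -8, -20, 0],
    [0.1, -8, -20, 0],
    [0.1, -8, -20, 0]
  ]
}}

```text
time: 19.25
tool_pos: [0.4424, -0.2721, 0.2289]
orientation: [0.998, 0.064, 0.001, 0.0]
contact_force: [-0.6, -0.4, 0.4]
finger_gap: 0.0536
```

```bash
python3 -c "
from st import *; s=show('w15'); show('t15','top'); show('s15','side')
for n in ('top','side'):print([(round(d['score'],2),d['point'].round(3) if hasattr(d['point'],'round') else d['point']) for d in env.boxes_of('sleeve_1',n)])
a=cv2.imread('pics/w15.png');b=cv2.imread('pics/s15.png')
cv2.imwrite('pics/c15.png',cv2.resize(np.hstack([a,b]),(800,300)))
"
```

```text
19.25 tcp [ 0.4424 -0.2721  0.2289] gauge [-308.8   -2.6] yawerr 0.263 F [-0.6 -0.4  0.4] gap 0.0536
19.3 tcp [ 0.4422 -0.2732  0.2287] gauge [-309.9   -2.6] yawerr 0.2613 F [-0.4 -0.6 -0.1] gap 0.053
19.35 tcp [ 0.442  -0.2738  0.2283] gauge [-310.5   -2.5] yawerr 0.2603 F [ 0.4 -0.1  0.6] gap 0.0531
[(0.83, [0.5606, -0.0887, 0.0962]), (0.51, [0.4474, -0.3144, 0.0416])]
[(0.96, [0.5605, -0.1135, 0.0943]), (0.63, [0.4526, -0.3624, 0.0458])]
```

View pics/c15.png

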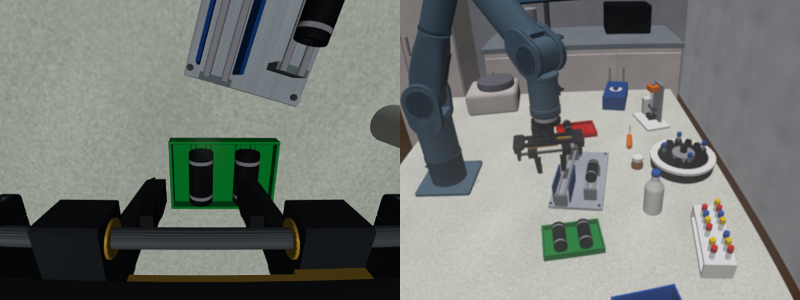

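View pics/t15.png

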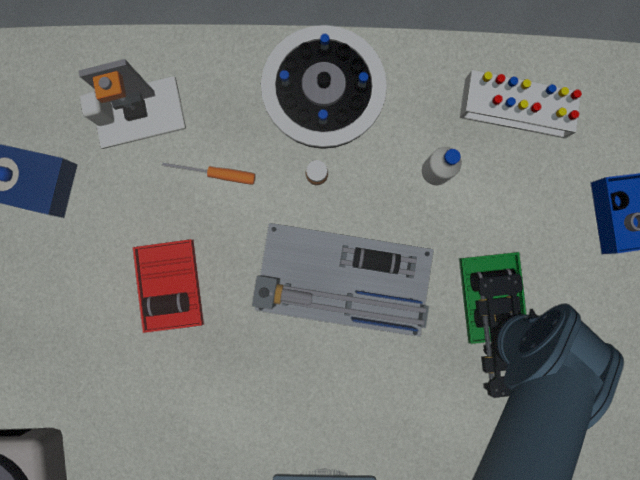

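```bash
python3 -c "
from plant import env
print(env.sign_off(), env.get_state()['time'])"
```

```text
the job is handed in; nothing more can be done
the job is handed in; nothing more can be done
```

The trough sleeve passed the gauge as good, and I laid it flat in the free lane of the green tray. I handed the job in at about 19.5 s; no verdict was reported.

- **Gauging:** The sleeve slid on with no resistance past the point where a pinched one would jam. It stopped against the brass collar, and I pushed to about 7.5 N on the wrist sensor before backing off. I then drew it straight off the pin.
- **Placing:** I lowered the sleeve until it rested on the tray ribs. While creeping down, the press reached about 20 N. I eased off to about 10 N before opening the fingers.
- **Last checks:** The wrist and side pictures show the sleeve lying flat beside the already sorted one. The waiting sleeve stayed within about 1 mm of its first top-camera reading. The red tray, bottle, jar and screwdriver look unmoved, and the gripper was clear of everything.
- **Disagreements:**
  - The gauge's position along its line differed by about 3 mm between the fixed cameras and the wrist camera. I settled it by the contact with the collar.
  - In the final top picture the gripper hid part of the placed sleeve, so the network's reading there was weak (score 0.51). For the placing I relied on the wrist and side views; the side network's score for that sleeve was only 0.63.

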